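# Mix the primer bottle on the touch mixer

### The arm

A 6-joint arm with a two-finger parallel gripper is mounted at the origin on a cart in front of the work surface, level with it; the furniture and walls round the work are solid. World frame = base frame: x ahead of the robot, y to its left, z up, the work surface at z = 0. Lengths are in mm, angles in degrees, forces in N, time in s.
With the tool pointing down it reaches from about 300 to 850 mm from the base axis. Payload 4.2 kg.
Tool frame: the origin (TCP) lies midway between the tips of the shut fingers; the grasp point (between the pads) lies 19 mm behind it (pinch_z is the distance from the TCP to the grasp point, in mm); z points along the fingers, y is the line along which they close (so a half turn about z gives the same grasp; the last joint's range is limited). The gripper opens to 91 mm and grips with 3 to 60 N. Pads are 32 mm wide; open, the fingers measure 118 mm over their backs; the gripper's body (76 mm by 178 mm) begins 60 mm behind the grasp point.
Start: joints at [66.921, 18.312, 89.639, -0, 72.044, -1.146], TCP at [214.777, 533.399, 213.976] pointing down, gripper open.
Joint ranges: [-177.97, 177.97], [-48.28, 115.42], [12.27, 149.76], [-77.06, 257.06], [2.81, 150.46], [-146.56, 146.56]. Speed limits (degrees/s): [147.25, 147.25, 180, 180, 180, 180].

### API

Orientations are given as [roll, pitch, yaw] about the fixed x, y, z axes, in that order (R = Rz(yaw) Ry(pitch) Rx(roll)).
In Python, from workcell import * gives the robot as it stands.
- The arm moves only by the tool step_arm, never from a script. Its argument "steps" is a list of rows, each a list of 7 numbers: the turn, a rotation vector about the tool's x, y, z in degrees, then the shift along the tool's x, y, z in mm, then the opening, from 0 (shut) to 1 (fully open). In form: [[rx, ry, rz, x, y, z, hand], ...]. A call has exactly 8 rows; each row shifts and turns the commanded pose from where the row before left it, along the tool's axes as they then stand; what a row does not reach is not made up. A row lasts 1/8 s, in which the tool goes at most 62.5 mm and 10.7 degrees, less where a joint would pass 70% of its speed; a pose out of reach is approached as far as the arm can. A call is refused whole if a number of a shift passes 62.5 or a number of a turn 10.7, either way. A call with a gripper value outside its range is refused whole. The fingers move at their own pace and stop on an object; "force" is the grip in N (left out, the last holds). Time passes only in rows, so rows that do not move let the fingers close, or fill a call up. It gives the time, the measured TCP pose, the force, the opening and the grip force at its end, in the units of the state.
- state(): the state, without advancing time (a new reading comes with each control period).
- grab_frame(name): name is "scene" or "top" or "wrist"; returns a dict with "image" (400x640x3 uint8, blue, green, red), "fovy" (degrees; the focal length in pixels is half the picture's height over the tangent of half this angle, whatever the lens; pixels are square), "cx", "cy" (the principal point, pixels), "dist" ([k1, k2, p1, p2, k3] as OpenCV has them; the pictures are not rectified), "origin" and "rotation" of the camera in the world; the wrist camera has in their place "tool_from_camera" (4x4, takes a point from camera to tool coordinates, whose origin is the TCP and whose axes are the flange's). Camera axes: x right, y down, z forward; pixel columns grow to the right and rows downward; lengths in mm; the calibration is good to about 2 mm. A picture is of the moment at which its call begins: read the wrist's pose just before it. There is no depth.
- job_done(): hands the job in; it is judged then, once.
The state is a dict: "time_s": time; "qpos": joint angles; "qvel": joint speeds; "effort": joint torques, N m; "ee_pos": TCP position; "ee_rot": TCP orientation; "force": force on the tool from outside, world axes, zero at the start; "torque": the same for the moment, N m; "gripper_width": finger opening in mm; "gripper_force": force on a finger pad.
Only numpy, scipy, OpenCV 4.12 (cv2) and the standard library are available. Lean on these libraries where they do the work, as an engineer would, in place of code of your own. Each camera call takes 0.05 s, during which the arm holds its last target. There are 200 camera calls.

### The job

The primer in the white bottle lying on the bottle rest has settled and must be mixed before it goes on the dark steel bush. Stand the bottle upright on the bench and let go; then take it again higher up, because its lower end goes into the mixer's deep cup, press it upright into the cup until the sprung cup is firmly down on its stop and keep it there for a good second. Then stand the bottle upright on the bench close to the bush (about a hand's breadth away) and let go. It is a soft squeeze bottle: never drop it, never squeeze it with more than about 35 N at each finger and never press it into the mixer with more than about 20 N, or it spurts; leave the bush, the pot and the bolt beside it where they are.

Things in the scene. Friction and masses are not known exactly. Their poses are not given: they have to be found in the camera images.
- bottle: White soft plastic bottle, 135 mm long, 0.08 to 0.16 kg: round body 43 mm across up to 95 mm, then a shoulder, a 22 mm collar from 111 to 124 mm and a thin nozzle. Origin: centre of its flat base; z runs along its axis to the nozzle (level at the start, when it lies on the rest). Grip at most about 35 N a finger (a grip of 20 N holds it); press it into the cup with at most about 20 N.
- rest: Fixed bottle rest: steel strip 128x70x4 mm with two aluminium V supports. Origin: centre of its underside; x points to the nozzle end, z up. The bottle's axis lies 46 mm above the bench; its base is 52 to 56 mm behind the origin, near a 43 mm high end stop. The V's (10 mm wide, 43 mm high) stand 46 mm behind and 22 mm ahead of the origin; fingers fit between, down to the strip.
- mixer: Fixed grey touch mixer, housing 150x120 mm (x, y) and 58 mm high, knob on its front (-x), a round black rubber cup on top, 8 mm behind the housing's centre. Origin: centre of its underside; z up. The cup sits on a clamp collar set at a different height each time: its rim is 134 to 148 mm above the bench.
- mixer_axis (a point): Point on the cup's upright axis, at the top of the housing (58 mm above the bench), below the cup. The cup is 45 mm deep, 49 mm wide inside, flaring to 57 mm inside (65 mm outside) at the rim; its inner floor is 89 to 103 mm above the bench when up. Pressed, it starts to sink at 3.5 N and meets its solid stop 10 mm down at 8 N: push on to 10 to 15 N to be sure; it springs up by itself.
- bush: Dark steel bush, upright cylinder 50 mm across and 90 mm high, loose. Origin: centre of its underside.
- grease_pot: White round pot with a narrower cap, 53 mm across, 50 mm high, loose, behind the bush. Origin: centre of its underside.
- big_bolt: Steel hexagon bolt standing on its head, 30 mm across, 77 mm high, loose, behind the bush. Origin: centre of its underside.
Not all that is in view belongs to the job. Of the things that look like the mixer, the larger one is meant.

How it is judged:
By the outcome, as a careful person would: the job done as asked, in the order asked, and still so for the second after the job is handed in, with the robot touching nothing.
It also fails if it takes over 72 s, if anything falls off the work surface, if the arm or the gripper's body presses on something with over 40 N, if the wrist force passes 120 N, or if a joint passes its speed limit or range.

## Working session

There is one attempt and no reset: what is moved stays moved. The work goes in short steps, Python scripts to look and compute and a tool call to move; the robot and the scene stay as the last step left them, time stands still between calls to the robot, and variables do not carry over. Pictures are saved under pics/ and viewed, at most 10 in all, crops included, and the job is handed in when it is done.

Besides the shell and the picture viewer there is one more tool, called by a JSON object that holds its "op" and its "data". step_arm: Moves the arm, as the interface text tells. Its arguments: {"type":"object","properties":{"steps":{"type":"array","items":{"type":"array","items":{"type":"number"}}},"force":{"type":"number"}},"required":["steps"]}

```bash
mkdir -p pics
python3 - <<'E'
from workcell import *
import cv2
print(state())
for n in ("scene","top"):
    f=grab_frame(n); cv2.imwrite(f"pics/{n}0.png",f["image"]); print(n,{k:(v.tolist() if hasattr(v,'tolist') else v) for k,v in f.items() if k!="image"})
E
```

```text
{'time_s': 0.0, 'qpos': array([ 6.69219410e+01,  1.83521925e+01,  8.97084813e+01, -1.21455278e-03,
        7.20429811e+01, -1.14571282e+00]), 'qvel': array([ 0.0020736 ,  0.14333124, -0.00208271,  0.02818749,  0.04763434,
       -0.01819749]), 'effort': array([-2.51112215e-04, -4.12479579e+01, -2.31978858e+01,  7.26515288e-02,
        4.56007209e-02, -1.33144581e-04]), 'ee_pos': array([214.56952402, 532.90609604, 213.10069297]), 'ee_rot': array([-1.79896343e+02, -9.18111598e-04,  1.58068029e+02]), 'force': array([ 0.23955993,  0.30104176, -0.03535587]), 'torque': array([ 0.00357868, -0.02956582,  0.02012717]), 'gripper_force': 0.0, 'gripper_width': 91.57442448391213}
scene {'fovy': 56.46255696471285, 'cx': 320.50991438168705, 'cy': 197.2808469096819, 'dist': [-0.09053178581570495, 0.0, 0.0, 0.0, 0.0], 'origin': [-162.59844794621822, 1089.2846521195956, 572.248254330609], 'rotation': [-113.33390596496342, -0.7985064979041533, -142.50365595883125]}
top {'fovy': 52.17698689741051, 'cx': 316.81488544795525, 'cy': 203.01949740612633, 'dist': [-0.028076034423774765, 0.0, 0.0, 0.0, 0.0], 'origin': [397.5305443059256, 120.75976040882013, 1235.8008820662842], 'rotation': [-171.1046407702131, 0.22327776298924706, -89.18072786183617]}
```

View pics/scene0.png

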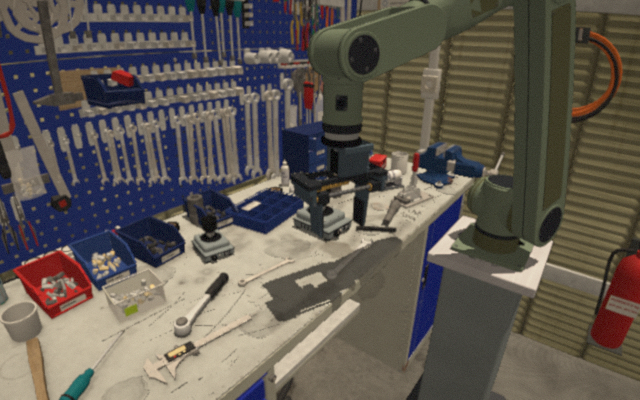

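View pics/top0.png

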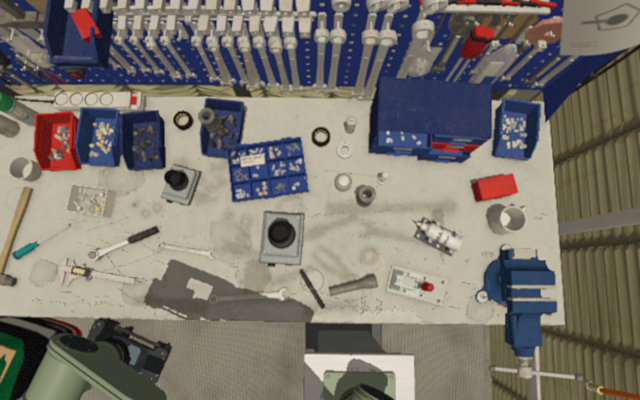

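The top view shows the mixer at about (281,236), the bottle on its rest at about (437,235), and a dark bush at about (365,195). The pot is near (343,182) and the bolt near (382,177). I'll enlarge this area.

```bash
cat > h.py <<'E'
from workcell import *
import cv2, numpy as np
from scipy.spatial.transform import Rotation as Ro
def cam(n):
    s=state(); f=grab_frame(n)
    fl=200/np.tan(np.radians(f["fovy"]/2)); f["K"]=np.array([[fl,0,f["cx"]],[0,fl,f["cy"]],[0,0,1]]); f["d"]=np.array(f["dist"])
    if n=="wrist":
        T=np.eye(4);T[:3,:3]=Ro.from_euler("xyz",s["ee_rot"],degrees=True).as_matrix();T[:3,3]=s["ee_pos"]
        T=T@np.array(f["tool_from_camera"]); f["R"],f["o"]=T[:3,:3],T[:3,3]
    else: f["R"]=Ro.from_euler("xyz",f["rotation"],degrees=True).as_matrix(); f["o"]=np.array(f["origin"])
    return f
def at(f,uv,z):
    p=cv2.undistortPoints(np.array([[uv]],float),f["K"],f["d"])[0,0]
    d=f["R"]@np.array([p[0],p[1],1]); return f["o"]+d*(z-f["o"][2])/d[2]
def px(f,P):
    r=f["R"].T; t=-r@f["o"]
    return cv2.projectPoints(np.array([P],float),cv2.Rodrigues(r)[0],t,f["K"],f["d"])[0][0,0]
E
python3 - <<'E'
from h import *
f=cam("top"); im=f["image"]
a=cv2.resize(im[160:270,230:480],None,fx=3.2,fy=3.2,interpolation=cv2.INTER_CUBIC); cv2.imwrite("pics/c1.png",a); print(a.shape)
for n,uv,z in [("mix cup",(281,233),140),("bush",(365,191),90),("pot",(343,181),50),("bolt",(382,177),77),("bot",(437,235),46)]: print(n,at(f,uv,z).round())
E
```

```text
(352, 800, 3)
mix cup [486. 223. 140.]
bush [613.  -9.  90.]
pot [650.  51.  50.]
bolt [658. -60.  77.]
bot [ 494. -224.   46.]
```

View pics/c1.png

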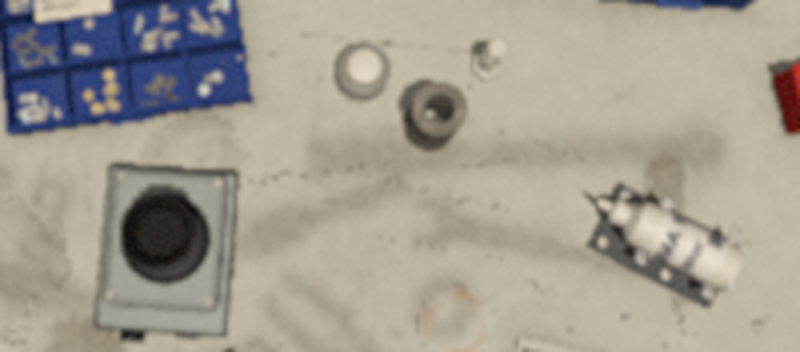

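```bash
cat >> h.py <<'E'
def T(pos,R):
    t=np.eye(4);t[:3,:3]=R;t[:3,3]=pos;return t
def cur():
    s=state(); return T(s["ee_pos"],Ro.from_euler("xyz",s["ee_rot"],degrees=True).as_matrix())
def down(yaw,tilt=0):  # tool x = n(yaw); tilt: angle tool leans from straight down towards n (90 = pointing along n)
    n=np.array([np.cos(np.radians(yaw)),np.sin(np.radians(yaw)),0]);t=np.radians(tilt);u=np.array([0,0,1.])
    z=-u*np.cos(t)+n*np.sin(t); x=n*np.cos(t)+u*np.sin(t); return np.stack([x,np.cross(z,x),z],1)
def rows(A,B,N):  # constant tool rows from pose A to B, shift in axes before the turn
    w=Ro.from_matrix(A[:3,:3].T@B[:3,:3]).as_rotvec(); dp=(B[:3,3]-A[:3,3])/N
    out=[]
    for i in range(N):
        Ri=A[:3,:3]@Ro.from_rotvec(w*i/N).as_matrix(); out.append(np.r_[np.degrees(w)/N,Ri.T@dp])
    return np.round(out,1)
E
python3 - <<'E'
from h import *
f=cam("wrist"); M=np.array(f["tool_from_camera"]); print(M.round(3).tolist(),f["fovy"],f["dist"])
R=down(112); d=R@M[:3,2]; 
c=np.array([486,223,140.])
# camera origin in world for tcp z=310
co=R@M[:3,3]; zc=310+co[2]; o=c-d*(c[2]-zc)/d[2]; tcp=o-co; tcp[2]=310; print(tcp)
print(rows(cur(),T(tcp,R),8).tolist())
E
```

```text
[[0.001, -0.968, -0.252, 70.155], [1.0, 0.001, 0.0, -0.482], [0.0, -0.252, 0.968, -170.753], [0.0, 0.0, 0.0, 1.0]] 58.62798567249605 [-0.05753163  0.          0.          0.          0.        ]
[479.43589734 240.45993241 310.        ]
[[-0.0, 0.0, 5.8, -44.4, -21.6, -12.0], [-0.0, 0.0, 5.8, -46.3, -17.0, -12.1], [-0.0, 0.0, 5.8, -47.8, -12.3, -12.1], [-0.0, 0.0, 5.8, -48.8, -7.4, -12.1], [-0.0, 0.0, 5.8, -49.3, -2.5, -12.1], [-0.0, 0.0, 5.8, -49.3, 2.5, -12.1], [-0.0, 0.0, 5.8, -48.8, 7.4, -12.1], [-0.0, 0.0, 5.8, -47.8, 12.2, -12.1]]
```

{"op": "step_arm", "data": {"steps": [[0,0,5.8,-44.4,-21.6,-12],[0,0,5.8,-46.3,-17,-12],[0,0,5.8,-47.8,-12.3,-12],[0,0,5.8,-48.8,-7.4,-12],[0,0,5.8,-49.3,-2.5,-12],[0,0,5.8,-49.3,2.5,-12],[0,0,5.8,-48.8,7.4,-12],[0,0,5.8,-47.8,12.2,-12]]}}

```text
$.steps[0]: bad value
```

{"op": "step_arm", "data": {"steps": [[0,0,5.8,-44.4,-21.6,-12,1],[0,0,5.8,-46.3,-17,-12,1],[0,0,5.8,-47.8,-12.3,-12,1],[0,0,5.8,-48.8,-7.4,-12,1],[0,0,5.8,-49.3,-2.5,-12,1],[0,0,5.8,-49.3,2.5,-12,1],[0,0,5.8,-48.8,7.4,-12,1],[0,0,5.8,-47.8,12.2,-12,1]]}}

```text
time_s: 1.2
ee_pos: [479.7, 238.6, 310.3]
ee_rot: [180.0, -0.0, 111.5]
force: [0.1, 1.0, -1.2]
gripper_width: 91.3
gripper_force: 0.0
```

Run:
```python
from h import *
import pickle
f=cam("wrist"); print(f["o"].round(),state()["ee_pos"].round(1),state()["ee_rot"].round(1),state()["qpos"].round(1)); cv2.imwrite("pics/w1.png",f["image"]); pickle.dump(f,open("w1.pkl","wb"))
R=down(66); c=np.array([505,-200,46.]); M=np.array(f["tool_from_camera"])
d=R@M[:3,2]; co=R@M[:3,3]; zc=230+co[2]; o=c-d*(c[2]-zc)/d[2]; tcp=o-co; tcp[2]=230; print(tcp)
print(rows(cur(),T(tcp,R),8).tolist())
```

```text
[455. 304. 481.] [484.2 234.5 311.6] [179.7   0.3 111.1] [24.8 12.2 84.2 -0.3 83.4  3.8]
[ 513.99158632 -179.40235471  230.        ]
[[0.0, 0.0, 5.6, -49.6, -15.2, 10.4], [0.0, 0.0, 5.6, -50.8, -10.3, 10.4], [0.0, 0.0, 5.6, -51.6, -5.2, 10.4], [0.0, 0.0, 5.6, -51.8, -0.1, 10.4], [0.0, 0.0, 5.6, -51.6, 5.0, 10.3], [0.0, 0.0, 5.6, -50.9, 10.1, 10.3], [0.0, 0.0, 5.6, -49.6, 15.0, 10.3], [0.0, 0.0, 5.6, -47.9, 19.8, 10.2]]
```

View pics/w1.png

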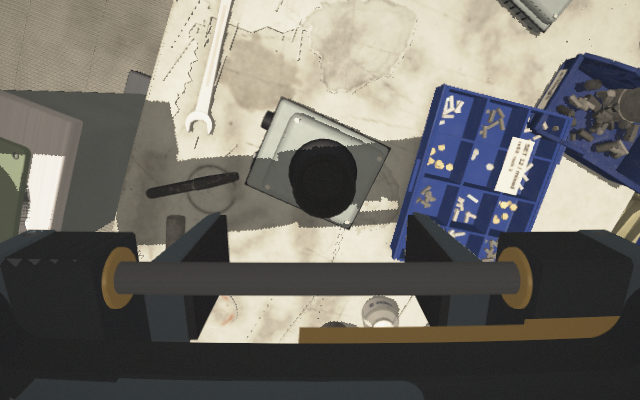

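The wrist picture shows the mixer cup as a black disc at about (322,178). I'll stretch the contrast to separate the rim from the body.

Run:
```python
import pickle,cv2,numpy as np
f=pickle.load(open("w1.pkl","rb")); a=f["image"][85:235,235:400].astype(float)
a=np.clip((a/255)**0.45*255*1.1,0,255).astype(np.uint8); cv2.imwrite("pics/c2.png",cv2.resize(a,None,fx=4,fy=4,interpolation=cv2.INTER_CUBIC))
```

```text
(no output)
```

View pics/c2.png

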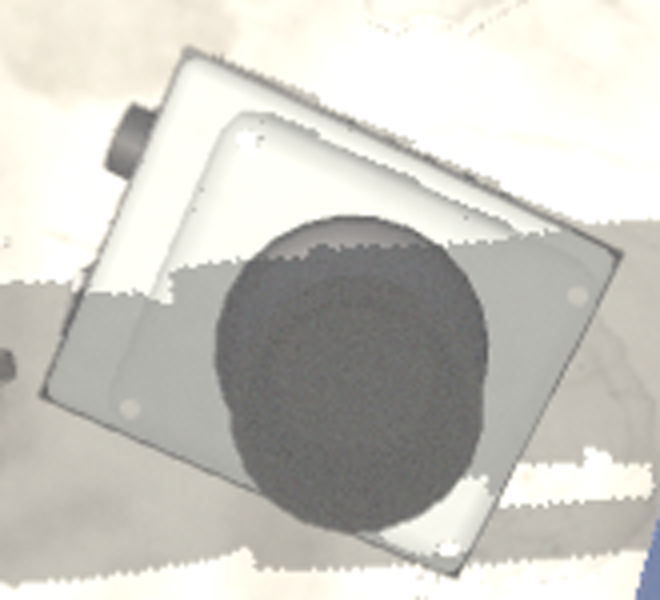

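{"op": "step_arm", "data": {"steps": [[0,0,5.6,-49.6,-15.2,10.4,1],[0,0,5.6,-50.8,-10.3,10.4,1],[0,0,5.6,-51.6,-5.2,10.4,1],[0,0,5.6,-51.8,0,10.4,1],[0,0,5.6,-51.6,5,10.3,1],[0,0,5.6,-50.9,10.1,10.3,1],[0,0,5.6,-49.6,15,10.3,1],[0,0,5.6,-47.9,19.8,10.2,1]]}}

```text
time_s: 2.25
ee_pos: [513.4, -174.8, 226.8]
ee_rot: [-180.0, -0.0, 66.7]
force: [-0.4, 1.6, 0.6]
gripper_width: 90.9
gripper_force: 0.0
```

Run:
```python
from h import *
import pickle,time
cam("wrist");cam("wrist");cam("wrist");f=cam("wrist"); print(state()["ee_pos"].round(1),state()["ee_rot"].round(1),state()["qpos"].round(1)); cv2.imwrite("pics/w2.png",f["image"]); pickle.dump(f,open("w2.pkl","wb"))
```

```text
[ 513.2 -173.6  226.7] [-179.9   -0.    66.8] [-19.9  14.9  92.7   0.   72.5   3.3]
```

View pics/w2.png

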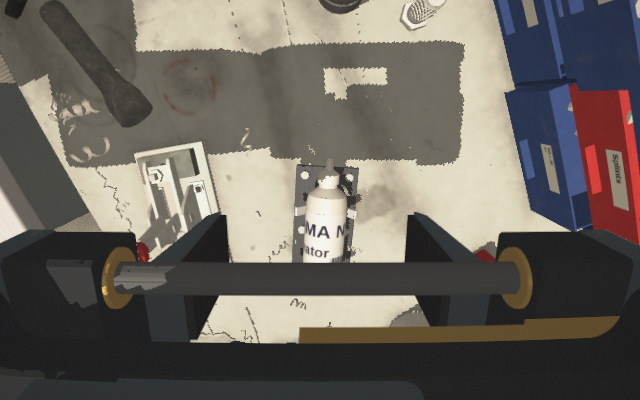

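The bottle lies nozzle-up in the wrist picture, with its tip at about (330,160) and its body spanning x≈305–350 at rows 200–258. The cup's rim circle is centred at about (323,172).

Run:
```python
from h import *
import pickle
f=pickle.load(open("w1.pkl","rb"))
for z in (134,141,148): print("cup",z,at(f,(322.9,172.6),z).round(1))
for e in ((356,172.6),(289.8,172.6),(322.9,138.5)): print(" rim edge",at(f,e,141).round(1))
cor=[at(f,(235+u/4,85+v/4),58) for u,v in ((188,50),(622,255),(457,575),(42,397))]; print("housing",np.round(cor,1).tolist(),np.mean(cor,0).round(1),[np.linalg.norm(cor[i]-cor[i-1]).round() for i in range(4)])
c=(np.mean(cor,0)); 
f=pickle.load(open("w2.pkl","rb"))
for uv in ((330,160),(328,192),(326.5,215),(328,258)): print("bot",at(f,uv,46).round(1))
g=cv2.cvtColor(f["image"],cv2.COLOR_BGR2GRAY)
for r in (160,168,174,180,186,192,200,215,230,245,256): print(r,g[r,294:364:2].tolist())
t=cam("top")
print("top tip",at(t,(413.75,220.9),46).round(1),"base",at(t,(461.3,241.9),46).round(1))
```

```text
cup 134 [485.  242.7 134. ]
cup 141 [484.4 243.9 141. ]
cup 148 [483.8 245.2 148. ]
 rim edge [514.3 255.8 141. ]
 rim edge [454.5 232.1 141. ]
 rim edge [472.2 274.5 141. ]
housing [[415.3, 293.8, 58.0], [555.9, 285.8, 58.0], [549.3, 174.6, 58.0], [409.1, 181.2, 58.0]] [482.4 233.9  58. ] [np.float64(113.0), np.float64(141.0), np.float64(111.0), np.float64(140.0)]
bot [ 531.2 -167.3   46. ]
bot [ 516.6 -196.8   46. ]
bot [ 505.7 -218.8   46. ]
bot [ 488.3 -264.    46. ]
160 [191, 202, 212, 125, 106, 108, 106, 104, 107, 108, 107, 108, 109, 108, 108, 106, 107, 128, 133, 119, 110, 109, 108, 109, 109, 108, 123, 215, 215, 216, 217, 216, 216, 217, 215]
168 [198, 112, 108, 108, 110, 111, 111, 110, 108, 105, 109, 109, 107, 112, 109, 105, 125, 133, 131, 124, 57, 53, 54, 51, 54, 92, 96, 92, 86, 84, 76, 81, 92, 219, 219]
174 [188, 105, 108, 141, 229, 233, 230, 178, 103, 106, 108, 108, 114, 121, 123, 121, 125, 127, 124, 125, 122, 123, 124, 55, 54, 53, 113, 177, 202, 112, 106, 104, 174, 217, 216]
180 [185, 103, 107, 108, 109, 108, 111, 109, 107, 106, 108, 61, 190, 226, 227, 241, 243, 243, 240, 2
[... 661 characters left out ...]
244, 237, 244, 244, 244, 242, 240, 237, 234, 231, 225, 216, 206, 177, 119, 219, 218, 220, 218, 189, 175, 177, 179]
230 [105, 102, 214, 227, 225, 182, 97, 132, 82, 187, 76, 239, 243, 124, 149, 198, 100, 242, 242, 240, 236, 221, 69, 106, 150, 117, 105, 79, 104, 90, 216, 216, 214, 215, 215]
245 [101, 102, 103, 101, 106, 129, 189, 229, 237, 239, 243, 244, 245, 245, 245, 245, 244, 242, 241, 238, 234, 227, 218, 199, 165, 59, 52, 116, 101, 219, 219, 220, 222, 220, 220]
256 [100, 103, 104, 101, 105, 207, 227, 234, 239, 229, 237, 178, 160, 130, 238, 129, 219, 242, 239, 235, 231, 219, 170, 122, 76, 52, 54, 52, 99, 154, 221, 220, 219, 220, 221]
top tip [ 534.5 -156.7   46. ] base [ 474.8 -294.3   46. ]
```

Run:
```python
from h import *
import pickle
f=pickle.load(open("w2.pkl","rb"))
a=at(f,(330.5,158.5),46); b=at(f,(326.5,199.5),46); c=at(f,(325.5,215),46)
print(a.round(1),b.round(1),np.linalg.norm(a-b),"w",np.linalg.norm(at(f,(305,215),46)-at(f,(346,215),46)))
for h,l in ((135,a),(95,b)):
  for yaw in (64,66,68):
    n=np.array([np.cos(np.radians(yaw)),np.sin(np.radians(yaw)),0]); print(h,yaw,(l-n*(h-48)).round(1))
s=state(); print(s["ee_pos"].round(1))
# strip corners: nozzle-end corners (295,165),(358,168)
p,q=at(f,(295,165),4),at(f,(358,168),4); print("strip",p.round(1),q.round(1),np.linalg.norm(p-q), np.degrees(np.arctan2(*(p-q)[[1,0]]))-90, "mid",((p+q)/2).round(1))
t=cam("top"); cv2.imwrite("pics/c3.png",cv2.resize(t["image"][205:265,405:475],None,fx=8,fy=8,interpolation=cv2.INTER_CUBIC))
```

```text
[ 532.2 -166.1   46. ] [ 512.1 -203.5   46. ] 42.392107128575184 w 42.407872382349915
135 64 [ 494.1 -244.3   46. ]
135 66 [ 496.8 -245.6   46. ]
135 68 [ 499.6 -246.8   46. ]
95 64 [ 491.5 -245.7   46. ]
95 66 [ 493.  -246.4   46. ]
95 68 [ 494.5 -247.    46. ]
[ 513.4 -172.8  227.1]
strip [ 491.7 -163.9    4. ] [ 555.1 -194.8    4. ] 70.54326444572399 64.00776469503737 mid [ 523.4 -179.3    4. ]
```

View pics/c3.png

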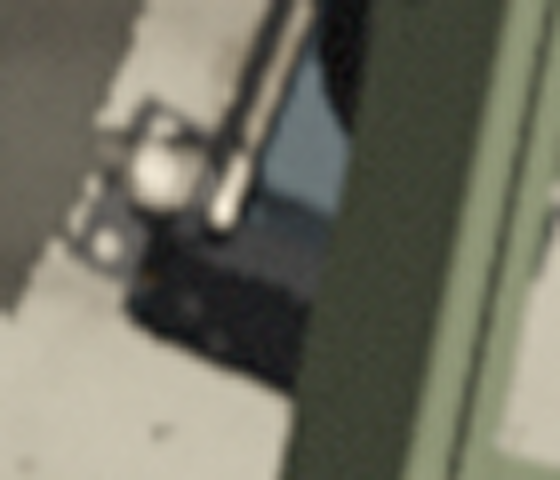

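The arm hides most of the rest in the top view. The strip corners give 70.5 mm against the true 70 mm, yaw 64°, so that estimate is good. I'll plan a grasp with the tool leaning 22°.

```bash
cat >> h.py <<'E'
def gp(p,yaw,tilt,back=0):
    R=down(yaw,tilt); return T(np.array(p,float)+R[:,2]*(19-back),R)
E
python3 - <<'E'
from h import *
G=[491.4,-245.3,46]
A=gp(G,64,-22,75); B=gp(G,64,-22)
print(rows(cur(),A,8).tolist(), A[:3,3].round(1)); print(rows(A,B,8)[0],B[:3,3].round(1))
E
```

```text
[[0.1, -2.8, 0.4, -6.9, 1.2, 16.2], [0.1, -2.8, 0.4, -6.1, 1.2, 16.5], [0.1, -2.8, 0.4, -5.3, 1.3, 16.8], [0.1, -2.8, 0.4, -4.4, 1.3, 17.0], [0.1, -2.8, 0.4, -3.6, 1.4, 17.2], [0.1, -2.8, 0.4, -2.8, 1.4, 17.3], [0.1, -2.8, 0.4, -1.9, 1.5, 17.4], [0.1, -2.8, 0.4, -1.1, 1.5, 17.5]] [ 500.6 -226.4   97.9]
[ 0.   0.   0.  -0.  -0.   9.4] [ 488.3 -251.7   28.4]
```

{"op": "step_arm", "data": {"steps": [[0.1,-2.8,0.4,-6.9,1.2,16.2,1],[0.1,-2.8,0.4,-6.1,1.2,16.5,1],[0.1,-2.8,0.4,-5.3,1.3,16.8,1],[0.1,-2.8,0.4,-4.4,1.3,17,1],[0.1,-2.8,0.4,-3.6,1.4,17.2,1],[0.1,-2.8,0.4,-2.8,1.4,17.3,1],[0.1,-2.8,0.4,-1.9,1.5,17.4,1],[0.1,-2.8,0.4,-1.1,1.5,17.5,1]]}}

```text
time_s: 3.55
ee_pos: [500.8, -226.3, 98.1]
ee_rot: [-179.9, 22.5, 63.8]
force: [0.3, 0.3, 0.0]
gripper_width: 91.3
gripper_force: 0.0
```

Run:
```python
from h import *
G=[491.4,-245.3,46]
f=cam("wrist"); cv2.imwrite("pics/w3.png",f["image"])
s=state(); print(s["ee_pos"],s["ee_rot"],s["qpos"].round(1)); B=gp(G,64,-22); print(rows(cur(),B,8).tolist())
```

```text
[ 499.53312803 -225.7468404    95.50380031] [-179.61548502   22.53480746   63.89684541] [-12.4  25.1 101.9 -25.   61.5  27.4]
[[-0.1, 0.1, -0.0, -0.0, 0.2, 9.1], [-0.1, 0.1, -0.0, -0.1, 0.2, 9.1], [-0.1, 0.1, -0.0, -0.1, 0.2, 9.1], [-0.1, 0.1, -0.0, -0.1, 0.2, 9.1], [-0.1, 0.1, -0.0, -0.1, 0.2, 9.1], [-0.1, 0.1, -0.0, -0.1, 0.2, 9.1], [-0.1, 0.1, -0.0, -0.1, 0.2, 9.1], [-0.1, 0.1, -0.0, -0.1, 0.2, 9.1]]
```

View pics/w3.png

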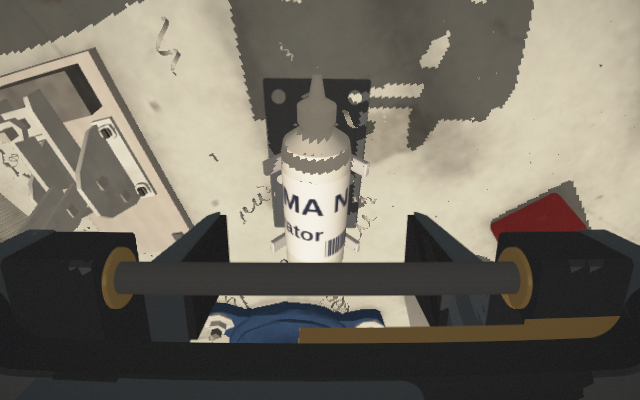

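The bottle is centred between the fingers, at about column 317. The V supports show at rows 165 and 235, and the gap between them is clear, so I'll go down.

{"op": "step_arm", "data": {"steps": [[0,0,0,0,0.1,9.2,1],[0,0,0,0,0.1,9.2,1],[0,0,0,0,0.1,9.2,1],[0,0,0,0,0.1,9.2,1],[0,0,0,0,0.1,9.2,1],[0,0,0,0,0.1,9.2,1],[0,0,0,0,0.1,9.2,1],[0,0,0,0,0.1,9.2,1]]}}

```text
time_s: 4.6
ee_pos: [488.1, -253.4, 29.3]
ee_rot: [-179.8, 22.4, 63.7]
force: [-0.0, -0.2, -0.2]
gripper_width: 91.4
gripper_force: 0.0
```

{"op": "step_arm", "data": {"force": 20, "steps": [[0,0,0,0,0,0,0.4],[0,0,0,0,0,0,0.4],[0,0,0,0,0,0,0.4],[0,0,0,0,0,0,0.4],[0,0,0,0,0,0,0.4],[0,0,0,0,0,0,0.4],[0,0,0,0,0,0,0.4],[0,0,0,0,0,0,0.4]]}}

```text
time_s: 5.6
ee_pos: [486.7, -252.5, 29.9]
ee_rot: [-179.6, 22.4, 63.6]
force: [-3.7, 4.0, 4.2]
gripper_width: 41.1
gripper_force: 20.0
```

Run:
```python
from h import *
C=cur(); z=C[:3,2]; t=np.degrees(np.arctan2(-np.linalg.norm(z[:2]),-z[2])) 
g=C[:3,3]-19*z; print("grasp",g.round(1))
L=C.copy(); L[2,3]+=90; print(rows(C,L,8)[0])
S=gp([495,25,75],70,90-22.4)
R=rows(L,S,16); print(R[:8].tolist());print(R[8:].tolist(),S[:3,3])
```

```text
grasp [ 490.  -246.1   47.4]
[  0.    0.    0.   -4.3  -0.1 -10.4]
[[0.2, 5.6, -0.4, 16.8, -7.4, -3.4], [0.2, 5.6, -0.4, 17.1, -7.3, -1.7], [0.2, 5.6, -0.4, 17.3, -7.1, 0.0], [0.2, 5.6, -0.4, 17.2, -7.0, 1.7], [0.2, 5.6, -0.4, 17.0, -6.9, 3.4], [0.2, 5.6, -0.4, 16.7, -6.7, 5.1], [0.2, 5.6, -0.4, 16.1, -6.6, 6.7], [0.2, 5.6, -0.4, 15.4, -6.5, 8.3]]
[[0.2, 5.6, -0.4, 14.6, -6.3, 9.8], [0.2, 5.6, -0.4, 13.6, -6.2, 11.2], [0.2, 5.6, -0.4, 12.5, -6.1, 12.5], [0.2, 5.6, -0.4, 11.3, -5.9, 13.7], [0.2, 5.6, -0.4, 9.9, -5.8, 14.7], [0.2, 5.6, -0.4, 8.5, -5.7, 15.6], [0.2, 5.6, -0.4, 6.9, -5.6, 16.4], [0.2, 5.6, -0.4, 5.3, -5.5, 17.0]] [501.00805397  41.50699262  67.75966285]
```

{"op": "step_arm", "data": {"steps": [[0,0,0,-4.3,0,-10.4,0.35],[0,0,0,-4.3,0,-10.4,0.35],[0,0,0,-4.3,0,-10.4,0.35],[0,0,0,-4.3,0,-10.4,0.35],[0,0,0,-4.3,0,-10.4,0.35],[0,0,0,-4.3,0,-10.4,0.35],[0,0,0,-4.3,0,-10.4,0.35],[0,0,0,-4.3,0,-10.4,0.35]]}}

```text
time_s: 6.6
ee_pos: [488.3, -253.4, 120.6]
ee_rot: [-179.8, 22.4, 63.7]
force: [0.1, -0.5, -1.4]
gripper_width: 41.0
gripper_force: 20.0
```

{"op": "step_arm", "data": {"steps": [[0.2,5.6,-0.4,16.8,-7.4,-3.4,0.35],[0.2,5.6,-0.4,17.1,-7.3,-1.7,0.35],[0.2,5.6,-0.4,17.3,-7.1,0,0.35],[0.2,5.6,-0.4,17.2,-7,1.7,0.35],[0.2,5.6,-0.4,17,-6.9,3.4,0.35],[0.2,5.6,-0.4,16.7,-6.7,5.1,0.35],[0.2,5.6,-0.4,16.1,-6.6,6.7,0.35],[0.2,5.6,-0.4,15.4,-6.5,8.3,0.35]]}}

```text
time_s: 7.6
ee_pos: [495.6, -106.1, 94.4]
ee_rot: [-178.2, -22.6, 66.1]
force: [-0.2, 0.2, -1.6]
gripper_width: 40.9
gripper_force: 20.0
```

{"op": "step_arm", "data": {"steps": [[0.2,5.6,-0.4,14.6,-6.3,9.8,0.35],[0.2,5.6,-0.4,13.6,-6.2,11.2,0.35],[0.2,5.6,-0.4,12.5,-6.1,12.5,0.35],[0.2,5.6,-0.4,11.3,-5.9,13.7,0.35],[0.2,5.6,-0.4,9.9,-5.8,14.7,0.35],[0.2,5.6,-0.4,8.5,-5.7,15.6,0.35],[0.2,5.6,-0.4,6.9,-5.6,16.4,0.35],[0.2,5.6,-0.4,5.3,-5.5,17,0.35]]}}

```text
time_s: 8.6
ee_pos: [503.3, 40.2, 67.7]
ee_rot: [-178.8, -67.4, 69.0]
force: [-0.3, -0.6, -1.7]
gripper_width: 41.0
gripper_force: 20.0
```

Run:
```python
from h import *
for i in range(4): f=cam("scene")
s=state(); print({k:np.round(s[k],2).tolist() for k in s})
C=cur(); print("grasp",(C[:3,3]-19*C[:3,2]).round(1))
p=px(f,[495,25,60]).round().astype(int);print(p); u,v=p
a=cv2.resize(f["image"][v-60:v+50,u-80:u+80],None,fx=5,fy=5,interpolation=cv2.INTER_CUBIC); cv2.imwrite("pics/c4.png",a)
S=gp([495,25,75],70,90-22.4)
print("fix",rows(cur(),S,8).tolist())
```

```text
{'time_s': 8.8, 'qpos': [-33.65, 38.66, 123.82, 69.86, 72.44, -71.49], 'qvel': [-0.06, -1.59, -0.56, 0.27, 0.13, -0.2], 'effort': [0.11, -40.19, -4.68, 1.21, 4.11, 0.01], 'ee_pos': [503.0, 39.91, 67.42], 'ee_rot': [-178.42, -67.25, 68.59], 'force': [0.21, 0.26, -0.38], 'torque': [-0.8, 0.33, 0.01], 'gripper_force': 19.96, 'gripper_width': 41.32}
grasp [497.1  23.4  74.8]
[353 191]
fix [[-0.0, 0.0, -0.1, 0.1, -0.3, 0.1], [-0.0, 0.0, -0.1, 0.1, -0.3, 0.1], [-0.0, 0.0, -0.1, 0.1, -0.3, 0.1], [-0.0, 0.0, -0.1, 0.1, -0.3, 0.1], [-0.0, 0.0, -0.1, 0.1, -0.3, 0.1], [-0.0, 0.0, -0.1, 0.1, -0.3, 0.1], [-0.0, 0.0, -0.1, 0.1, -0.3, 0.1], [-0.0, 0.0, -0.1, 0.1, -0.3, 0.1]]
```

View pics/c4.png

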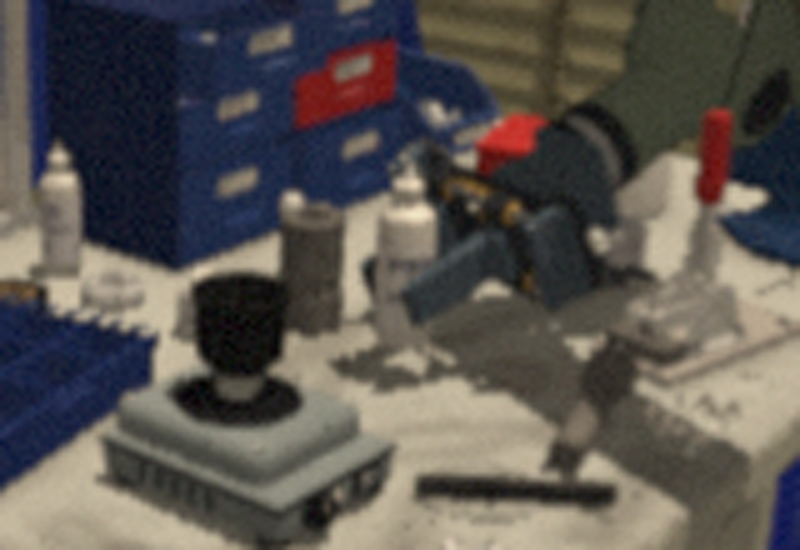

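The bottle hangs upright at crop (407,260), with the bush left of it at (312,270) and the mixer cup at (240,320). I'll lower it.

{"op": "step_arm", "data": {"steps": [[0,0,0,-3.7,0,1.5,0.35],[0,0,0,-3.7,0,1.5,0.35],[0,0,0,-3.7,0,1.5,0.35],[0,0,0,-3.7,0,1.5,0.35],[0,0,0,-3.7,0,1.5,0.35],[0,0,0,-2.3,0,1,0.35],[0,0,0,0,0,0,0.35],[0,0,0,0,0,0,0.35]]}}

```text
time_s: 9.8
ee_pos: [502.4, 40.3, 45.2]
ee_rot: [-178.4, -67.3, 68.5]
force: [0.1, -0.9, -0.8]
gripper_width: 41.2
gripper_force: 20.0
```

{"op": "step_arm", "data": {"steps": [[0,0,0,-0.7,0,0.3,0.35],[0,0,0,-0.7,0,0.3,0.35],[0,0,0,-0.7,0,0.3,0.35],[0,0,0,-0.7,0,0.3,0.35],[0,0,0,0,0,0,0.35],[0,0,0,0,0,0,0.35],[0,0,0,0,0,0,0.35],[0,0,0,0,0,0,0.35]]}}

```text
time_s: 10.8
ee_pos: [502.3, 40.3, 42.1]
ee_rot: [-178.4, -67.3, 68.5]
force: [0.6, 1.0, -1.2]
gripper_width: 41.0
gripper_force: 20.0
```

{"op": "step_arm", "data": {"steps": [[0,0,0,-0.7,0,0.3,0.35],[0,0,0,-0.7,0,0.3,0.35],[0,0,0,-0.7,0,0.3,0.35],[0,0,0,0,0,0,0.35],[0,0,0,0,0,0,0.35],[0,0,0,0,0,0,0.35],[0,0,0,0,0,0,0.35],[0,0,0,0,0,0,0.35]]}}

```text
time_s: 11.8
ee_pos: [502.3, 40.4, 39.8]
ee_rot: [-178.4, -67.3, 68.5]
force: [-0.1, 0.2, -1.4]
gripper_width: 41.2
gripper_force: 20.0
```

{"op": "step_arm", "data": {"steps": [[0,0,0,-0.7,0,0.3,0.35],[0,0,0,-0.7,0,0.3,0.35],[0,0,0,-0.7,0,0.3,0.35],[0,0,0,0,0,0,0.35],[0,0,0,0,0,0,0.35],[0,0,0,0,0,0,0.35],[0,0,0,0,0,0,0.35],[0,0,0,0,0,0,0.35]]}}

```text
time_s: 12.8
ee_pos: [502.3, 40.4, 37.6]
ee_rot: [-178.4, -67.3, 68.5]
force: [0.1, 0.1, -1.6]
gripper_width: 41.3
gripper_force: 20.0
```

{"op": "step_arm", "data": {"steps": [[0,0,0,-0.7,0,0.3,0.35],[0,0,0,0,0,0,0.35],[0,0,0,-0.7,0,0.3,0.35],[0,0,0,0,0,0,0.35],[0,0,0,-0.7,0,0.3,0.35],[0,0,0,0,0,0,0.35],[0,0,0,0,0,0,0.35],[0,0,0,0,0,0,0.35]]}}

```text
time_s: 13.8
ee_pos: [502.4, 40.6, 36.1]
ee_rot: [-178.4, -67.4, 68.6]
force: [-1.8, -3.2, 5.2]
gripper_width: 40.9
gripper_force: 20.0
```

{"op": "step_arm", "data": {"steps": [[0,0,0,0.4,0,-0.1,0.35],[0,0,0,0,0,0,0.5],[0,0,0,0,0,0,0.6],[0,0,0,0,0,0,0.8],[0,0,0,0,0,0,1],[0,0,0,0,0,0,1],[0,0,0,0,0,0,1],[0,0,0,0,0,0,1]]}}

```text
time_s: 14.8
ee_pos: [502.4, 40.5, 35.7]
ee_rot: [-178.4, -67.3, 68.5]
force: [-0.7, 0.1, -0.0]
gripper_width: 91.3
gripper_force: 0.0
```

{"op": "step_arm", "data": {"steps": [[0,0,0,0,0,0,1],[0,0,0,0,0,0,1],[0,0,0,6,0,-2.5,1],[0,0,0,6,0,-2.5,1],[0,0,0,6,0,-2.5,1],[0,0,0,6,0,-2.5,1],[0,0,0,6,0,-2.5,1],[0,0,0,0,0,0,1]]}}

```text
time_s: 15.8
ee_pos: [502.8, 40.3, 68.6]
ee_rot: [-178.6, -67.3, 68.7]
force: [-0.1, 0.1, 0.7]
gripper_width: 91.0
gripper_force: 0.0
```

Run:
```python
from h import *
import pickle
F={}
for n in ("scene","top","wrist"): F[n]=cam(n); cv2.imwrite(f"pics/s_{n}.png",F[n]["image"])
pickle.dump(F,open("s.pkl","wb"))
C=cur(); print("grasp",(C[:3,3]-19*C[:3,2]).round(1), state()["time_s"], "wristcam",F["wrist"]["o"].round(), F["wrist"]["R"][:,2].round(2))
print("cup in wrist px",px(F["wrist"],[486,235,141]), "bottle", px(F["wrist"],[497,24,60]))
# rim in top and scene
t=F["top"]; g=cv2.cvtColor(t["image"],cv2.COLOR_BGR2GRAY)
for r in range(214,252,2): print(r,g[r,262:302].tolist())
```

```text
grasp [496.7  23.9  75.4] 15.95 wristcam [460. -83. 200.] [ 0.26  0.75 -0.61]
cup in wrist px [212.47649056  21.15665891] bottle [315.66103791 280.33087463]
214 [184, 154, 131, 132, 144, 165, 166, 156, 149, 146, 146, 146, 142, 141, 140, 139, 139, 136, 136, 132, 129, 130, 126, 121, 121, 115, 111, 112, 110, 105, 102, 101, 99, 95, 94, 95, 90, 86, 99, 113]
216 [185, 155, 132, 131, 141, 159, 162, 162, 163, 164, 167, 165, 164, 165, 162, 160, 162, 163, 160, 160, 160, 159, 159, 159, 159, 156, 158, 156, 157, 157, 156, 157, 153, 150, 156, 174, 175, 150, 133, 155]
218 [184, 151, 130, 134, 143, 156, 163, 164, 164, 166, 166, 165, 162, 147, 120, 98, 97, 93, 96, 95, 97, 103, 124, 138, 142, 156, 162, 165, 163, 164, 164, 163, 163, 163, 163, 170, 170, 152, 131, 144]
220 [170, 135, 123, 136, 148, 159, 165, 166, 165, 166, 159, 133, 98, 80, 69, 70, 67, 64, 60, 60, 56, 57, 62, 65, 69, 96, 131, 157, 166, 164, 164, 165, 164, 164, 161, 163, 156, 141, 126, 140]
222 [163, 134, 123, 133, 149, 159, 164, 168, 163, 131, 95, 67, 49, 41, 31, 24, 25, 21, 25, 35, 35, 39, 34, 30, 25, 31, 66, 123, 155, 165, 166, 165, 16
[... 1918 characters left out ...]
1, 64, 64, 69, 70, 71, 71, 72, 65, 60, 52, 71, 113, 150, 167, 169, 168, 161, 145, 127, 142, 152, 127]
246 [122, 132, 151, 165, 167, 166, 168, 167, 168, 165, 153, 127, 97, 69, 56, 50, 54, 59, 63, 65, 64, 61, 60, 57, 58, 68, 94, 127, 157, 166, 168, 168, 168, 166, 158, 142, 127, 142, 144, 121]
248 [127, 136, 156, 165, 167, 168, 167, 168, 166, 166, 167, 166, 165, 156, 146, 135, 124, 116, 104, 95, 100, 111, 130, 136, 144, 158, 165, 168, 170, 170, 168, 170, 169, 166, 157, 139, 128, 153, 154, 131]
250 [132, 147, 164, 168, 167, 166, 167, 167, 166, 165, 165, 166, 166, 168, 168, 167, 167, 169, 168, 166, 165, 165, 168, 169, 169, 168, 167, 168, 168, 169, 169, 169, 168, 166, 152, 138, 130, 153, 149, 128]
```

Run:
```python
from h import *
import pickle
F=pickle.load(open("s.pkl","rb")); t,s,w=F["top"],F["scene"],F["wrist"]
for z in (134,141,148): print(z,at(t,(279.8,230.4),z).round(1),at(s,(320.9,188.4),z).round(1))
c=at(t,(279.8,230.4),141); print("rim proj extents top", [px(t,c+np.array(d)).round(1).tolist() for d in ((32.5,0,0),(-32.5,0,0),(0,32.5,0),(0,-32.5,0))])
# dark blob in wrist image near prediction
g=cv2.cvtColor(w["image"],cv2.COLOR_BGR2GRAY)
for r in range(0,80,4): print(r,g[r,150:280:4].tolist())
b=cv2.resize(w["image"][0:200,100:400],None,fx=2,fy=2);
```

```text
134 [493.6 226.5 134. ] [493.  222.7 134. ]
141 [493.  225.9 141. ] [482.5 236.6 141. ]
148 [492.4 225.2 148. ] [472.1 250.4 148. ]
rim proj extents top [[280.1, 218.4], [279.5, 242.5], [267.7, 230.2], [291.9, 230.6]]
0 [76, 80, 58, 56, 54, 48, 44, 37, 36, 32, 28, 35, 151, 157, 155, 153, 52, 51, 114, 114, 115, 115, 115, 99, 138, 137, 131, 125, 122, 66, 65, 68, 67]
4 [80, 33, 33, 32, 34, 43, 43, 55, 58, 58, 52, 53, 59, 87, 88, 89, 54, 52, 115, 116, 115, 122, 127, 128, 145, 150, 130, 126, 88, 66, 67, 67, 78]
8 [86, 54, 49, 43, 44, 38, 35, 32, 32, 37, 36, 34, 43, 77, 89, 90, 67, 113, 118, 116, 117, 115, 115, 116, 120, 125, 137, 124, 68, 89, 95, 86, 62]
12 [93, 41, 32, 31, 74, 101, 117, 127, 139, 149, 150, 161, 154, 153, 144, 143, 144, 125, 125, 121, 165, 119, 117, 117, 132, 148, 222, 126, 110, 148, 65, 63, 63]
16 [115, 115, 77, 109, 116, 118, 106, 104, 106, 106, 106, 103, 99, 99, 99, 98, 98, 135, 130, 149, 149, 121, 161, 144, 141, 147, 120, 123, 136, 144, 107, 64, 64]
20 [115, 136, 46, 79, 89, 94, 106, 107, 194, 195, 195, 194, 196, 198, 200, 205, 208, 118, 162, 161, 161, 143, 142, 139, 
[... 1431 characters left out ...]
, 218, 217, 120, 32, 27, 33, 32, 30, 30, 33, 33, 28, 32, 31, 32, 30, 30, 28, 27, 30, 42, 51, 52, 60, 58]
64 [221, 222, 223, 223, 223, 224, 225, 224, 186, 184, 125, 41, 33, 32, 32, 33, 31, 30, 31, 31, 34, 34, 32, 30, 29, 32, 31, 30, 75, 98, 94, 96, 94]
68 [223, 223, 223, 223, 224, 215, 173, 216, 154, 232, 115, 32, 34, 33, 33, 34, 28, 35, 30, 29, 31, 33, 31, 31, 30, 30, 32, 31, 174, 90, 87, 87, 85]
72 [221, 223, 161, 221, 221, 221, 216, 211, 228, 224, 211, 39, 33, 29, 30, 28, 32, 33, 28, 33, 33, 31, 29, 31, 30, 28, 27, 32, 170, 79, 71, 104, 98]
76 [225, 216, 225, 225, 222, 220, 217, 212, 221, 109, 214, 39, 31, 31, 34, 38, 38, 33, 33, 32, 31, 33, 29, 33, 32, 31, 30, 31, 183, 216, 208, 197, 192]
```

Run:
```python
from h import *
import pickle
F=pickle.load(open("s.pkl","rb")); t,s,w=F["top"],F["scene"],F["wrist"]
g=cv2.GaussianBlur(cv2.cvtColor(w["image"],cv2.COLOR_BGR2GRAY),(3,3),0)
# silhouettes of rim in wrist: left/right per row
for r in (26,28,30,32,34,36,38,40): 
    k=np.where(g[r,175:270]<65)[0]+175; print(r,k.min(),k.max())
print([int(np.argmax(g[10:40,c]<60))+10 if (g[10:40,c]<60).any() else None for c in (200,210,215,220,225,230,235,240)])
a=np.linspace(0,2*np.pi,180)
for X,Y,Z in ((493,226,136),(493,226,141),(490,226,136),(493,230,136),(493,226,146)):
    p=np.array([px(w,[X+32.5*np.cos(q),Y+32.5*np.sin(q),Z]) for q in a]); i,j=p[:,0].argmin(),p[:,0].argmax()
    print((X,Y,Z),"left",p[i].round(1),"right",p[j].round(1),"top",p[p[:,1].argmin()].round(1),"bot",p[p[:,1].argmax()].round(1))
hc=at(t,(282.6,237.8),20); print("housing centre",hc.round(1))
```

```text
26 199 257
28 192 259
30 187 260
32 184 259
34 182 259
36 183 259
38 184 258
40 185 258
[26, 25, 24, 23, 23, 23, 23, 23]
(493, 226, 136) left [181.7  33.1] right [264.6  27.2] top [236.5  20.5] bot [209.1  39.4]
(493, 226, 141) left [180.3  26.3] right [264.   20.2] top [235.8  14.3] bot [207.8  32.2]
(490, 226, 136) left [177.8  33.5] right [260.9  27.2] top [233.1  20.8] bot [204.9  39.9]
(493, 230, 136) left [181.5  32. ] right [263.5  25.8] top [235.8  19.6] bot [208.5  38.2]
(493, 226, 146) left [178.9  19.4] right [263.4  13.5] top [236.2   8.1] bot [205.   24.8]
housing centre [481.6 228.5  20. ]
```

The rim comes out consistently from three views: the axis is at about (491.5, 227) and the rim at about 135 mm. Next I'll regrip higher, at h≈75, and lift.

{"op": "step_arm", "data": {"force": 26, "steps": [[0,0,0,0.5,0,1.2,1],[0,0,0,0,0,0,0.6],[0,0,0,0,0,0,0.35],[0,0,0,0,0,0,0.35],[0,0,0,0,0,0,0.35],[0,0,0,0,0,0,0.35],[0,0,0,0,0,0,0.35],[0,0,0,0,0,0,0.35]]}}

```text
time_s: 16.95
ee_pos: [503.1, 41.6, 68.2]
ee_rot: [-178.4, -67.3, 68.5]
force: [-0.4, 0.4, -0.2]
gripper_width: 40.9
gripper_force: 26.0
```

Run:
```python
from h import *
C=cur(); s=state(); print("grasp",(C[:3,3]-19*C[:3,2]).round(1),s["gripper_width"],s["gripper_force"],s["force"])
L=C.copy(); L[2,3]+=165; print(rows(C,L,8)[0])
M=L.copy(); M[:3,3]+=np.array([491.5,227,0])-np.array([497.3,25.1,0]); print(rows(L,M,8)[0],M[:3,3])
x=C[:3,0];print("tool x",x.round(3),"z",C[:3,2].round(3),"down in tool",(-C[2,:3]).round(3))
```

```text
grasp [497.2  25.1  75.5] 40.85109991158485 25.999517774325795 [-0.3952526   0.36660941 -0.2191946 ]
[ 0.   0.   0.  19.  -0.2 -7.9]
[ 0.   0.   0.   8.9 -9.3 21.7] [497.31481326 243.4871682  233.18008761]
tool x [0.141 0.359 0.923] z [ 0.311  0.869 -0.385] down in tool [-0.923  0.011  0.385]
```

{"op": "step_arm", "data": {"steps": [[0,0,0,10,0,-4.2,0.35],[0,0,0,19,-0.2,-7.9,0.35],[0,0,0,22,-0.3,-9.2,0.35],[0,0,0,22,-0.3,-9.2,0.35],[0,0,0,22,-0.3,-9.2,0.35],[0,0,0,22,-0.3,-9.2,0.35],[0,0,0,22,-0.3,-9.2,0.35],[0,0,0,13,0,-5.3,0.35]]}}

```text
time_s: 17.95
ee_pos: [502.9, 41.7, 234.2]
ee_rot: [-178.6, -67.3, 68.8]
force: [-0.4, 0.2, -0.9]
gripper_width: 40.5
gripper_force: 26.0
```

{"op": "step_arm", "data": {"steps": [[0,0,0,5,-5.3,12.4,0.35],[0,0,0,8.9,-9.3,21.7,0.35],[0,0,0,10.6,-11,25.7,0.35],[0,0,0,10.6,-11,25.7,0.35],[0,0,0,10.6,-11,25.7,0.35],[0,0,0,10.6,-11,25.7,0.35],[0,0,0,8.9,-9.3,21.7,0.35],[0,0,0,6,-6.5,15,0.35]]}}

```text
time_s: 18.95
ee_pos: [495.7, 245.2, 231.1]
ee_rot: [-178.0, -67.2, 68.2]
force: [0.9, -0.0, -1.1]
gripper_width: 40.9
gripper_force: 26.0
```

Run:
```python
from h import *
import pickle
for i in range(3): F={n:cam(n) for n in ("top","scene")}
pickle.dump(F,open("m.pkl","wb"))
C=cur(); s=state(); g=C[:3,3]-19*C[:3,2]; print("grasp",g.round(1),s["ee_rot"].round(1),s["force"].round(1),s["qpos"].round(1),s["gripper_width"])
D=C.copy(); D[:3,3]+=np.array([491.5,227,240])-g; print(rows(C,D,1))
f=F["scene"]; u,v=px(f,[491,227,190]).round().astype(int); print(u,v)
cv2.imwrite("pics/c5.png",cv2.resize(f["image"][v-50:v+50,u-65:u+65],None,fx=6,fy=6,interpolation=cv2.INTER_CUBIC))
```

```text
grasp [491.4 226.6 239.3] [-178.2  -67.3   68.4] [-0.3 -0.5 -0.7] [ -8.7  16.1 126.8  84.2  65.5 -48.6] 40.647283118699015
[[ 0.   0.   0.   0.8 -0.   0.1]]
321 172
```

View pics/c5.png

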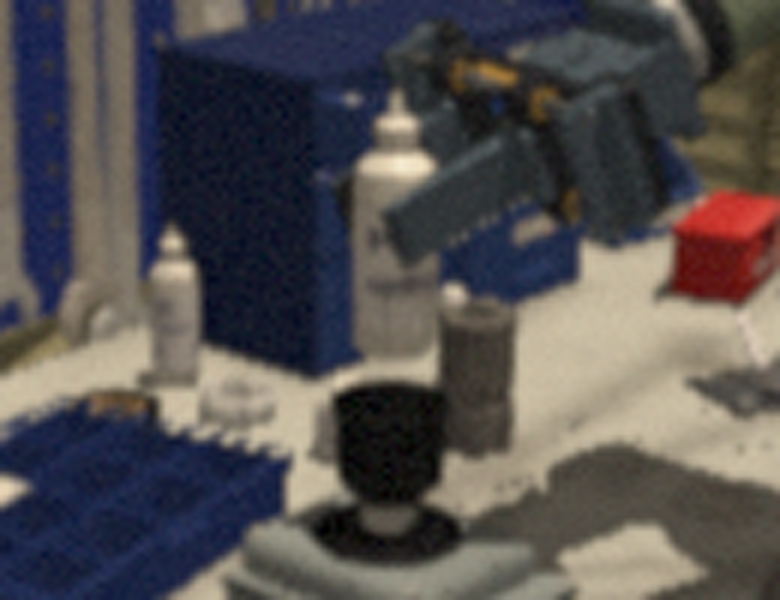

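The scene view shows the bottle upright, its body centred at crop column 395 and the cup rim at 393. They line up, so I'll lower it.

{"op": "step_arm", "data": {"steps": [[0,0,0,-6,0.1,2.5,0.35],[0,0,0,-6,0.1,2.5,0.35],[0,0,0,-6,0.1,2.5,0.35],[0,0,0,-6,0.1,2.5,0.35],[0,0,0,-6,0.1,2.5,0.35],[0,0,0,-6,0.1,2.5,0.35],[0,0,0,-6,0.1,2.5,0.35],[0,0,0,0,0,0,0.35]]}}

```text
time_s: 20.25
ee_pos: [497.4, 243.3, 186.4]
ee_rot: [-178.2, -67.3, 68.4]
force: [-0.2, 0.3, -0.9]
gripper_width: 40.6
gripper_force: 26.0
```

{"op": "step_arm", "data": {"steps": [[0,0,0,-2.8,0,1.2,0.35],[0,0,0,-2.8,0,1.2,0.35],[0,0,0,-2.8,0,1.2,0.35],[0,0,0,-2.8,0,1.2,0.35],[0,0,0,-2.8,0,1.2,0.35],[0,0,0,0,0,0,0.35],[0,0,0,0,0,0,0.35],[0,0,0,0,0,0,0.35]]}}

```text
time_s: 21.25
ee_pos: [497.5, 243.5, 171.9]
ee_rot: [-178.4, -67.3, 68.6]
force: [-0.9, 0.1, -1.1]
gripper_width: 40.6
gripper_force: 26.0
```

{"op": "step_arm", "data": {"steps": [[0,0,0,-1.8,0,0.8,0.35],[0,0,0,-1.8,0,0.8,0.35],[0,0,0,-1.8,0,0.8,0.35],[0,0,0,-1.8,0,0.8,0.35],[0,0,0,-1.8,0,0.8,0.35],[0,0,0,0,0,0,0.35],[0,0,0,0,0,0,0.35],[0,0,0,0,0,0,0.35]]}}

```text
time_s: 22.25
ee_pos: [497.5, 243.7, 162.0]
ee_rot: [-178.4, -67.3, 68.6]
force: [0.8, 0.2, -0.7]
gripper_width: 41.1
gripper_force: 26.0
```

{"op": "step_arm", "data": {"steps": [[0,0,0,-1.4,0,0.6,0.35],[0,0,0,-1.4,0,0.6,0.35],[0,0,0,-1.4,0,0.6,0.35],[0,0,0,-1.4,0,0.6,0.35],[0,0,0,0,0,0,0.35],[0,0,0,0,0,0,0.35],[0,0,0,0,0,0,0.35],[0,0,0,0,0,0,0.35]]}}

```text
time_s: 23.25
ee_pos: [497.5, 243.9, 156.0]
ee_rot: [-178.4, -67.4, 68.6]
force: [0.0, -0.7, 3.8]
gripper_width: 40.5
gripper_force: 26.0
```

{"op": "step_arm", "data": {"steps": [[0,0,0,-0.9,0,0.4,0.35],[0,0,0,-0.9,0,0.4,0.35],[0,0,0,-0.9,0,0.4,0.35],[0,0,0,-0.9,0,0.4,0.35],[0,0,0,-0.9,0,0.4,0.35],[0,0,0,0,0,0,0.35],[0,0,0,0,0,0,0.35],[0,0,0,0,0,0,0.35]]}}

```text
time_s: 24.25
ee_pos: [497.5, 244.0, 151.2]
ee_rot: [-178.4, -67.4, 68.6]
force: [-1.1, -0.9, 6.1]
gripper_width: 40.9
gripper_force: 26.0
```

{"op": "step_arm", "data": {"steps": [[0,0,0,-0.7,0,0.3,0.35],[0,0,0,0,0,0,0.35],[0,0,0,-0.7,0,0.3,0.35],[0,0,0,0,0,0,0.35],[0,0,0,-0.7,0,0.3,0.35],[0,0,0,0,0,0,0.35],[0,0,0,0,0,0,0.35],[0,0,0,0,0,0,0.35]]}}

```text
time_s: 25.25
ee_pos: [497.5, 244.0, 149.1]
ee_rot: [-178.4, -67.4, 68.6]
force: [-0.6, -1.3, 7.5]
gripper_width: 40.7
gripper_force: 26.0
```

{"op": "step_arm", "data": {"steps": [[0,0,0,-0.5,0,0.2,0.35],[0,0,0,0,0,0,0.35],[0,0,0,-0.4,0,0.2,0.35],[0,0,0,0,0,0,0.35],[0,0,0,0,0,0,0.35],[0,0,0,0,0,0,0.35],[0,0,0,0,0,0,0.35],[0,0,0,0,0,0,0.35]]}}

```text
time_s: 26.25
ee_pos: [497.6, 244.1, 148.4]
ee_rot: [-178.5, -67.4, 68.6]
force: [-0.3, -2.1, 6.8]
gripper_width: 40.8
gripper_force: 26.0
```

{"op": "step_arm", "data": {"steps": [[0,0,0,-0.5,0,0.2,0.35],[0,0,0,0,0,0,0.35],[0,0,0,-0.4,0,0.2,0.35],[0,0,0,0,0,0,0.35],[0,0,0,0,0,0,0.35],[0,0,0,0,0,0,0.35],[0,0,0,0,0,0,0.35],[0,0,0,0,0,0,0.35]]}}

```text
time_s: 27.25
ee_pos: [497.6, 244.3, 148.3]
ee_rot: [-178.5, -67.6, 68.7]
force: [-1.5, -3.7, 11.5]
gripper_width: 41.0
gripper_force: 26.0
```

{"op": "step_arm", "data": {"steps": [[0,0,0,0,0,0,0.35],[0,0,0,0,0,0,0.35],[0,0,0,0,0,0,0.35],[0,0,0,0,0,0,0.35],[0,0,0,0,0,0,0.35],[0,0,0,0,0,0,0.35],[0,0,0,0,0,0,0.35],[0,0,0,0,0,0,0.35]]}}

```text
time_s: 28.25
ee_pos: [497.6, 244.3, 148.3]
ee_rot: [-178.5, -67.6, 68.6]
force: [-2.1, -3.3, 9.4]
gripper_width: 40.7
gripper_force: 26.0
```

{"op": "step_arm", "data": {"steps": [[0,0,0,0,0,0,0.35],[0,0,0,0,0,0,0.35],[0,0,0,0,0,0,0.35],[0,0,0,0,0,0,0.35],[0,0,0,0,0,0,0.35],[0,0,0,0,0,0,0.35],[0,0,0,0,0,0,0.35],[0,0,0,0,0,0,0.35]]}}

```text
time_s: 29.25
ee_pos: [497.6, 244.3, 148.4]
ee_rot: [-178.5, -67.6, 68.7]
force: [-2.6, -3.5, 10.9]
gripper_width: 41.0
gripper_force: 26.0
```

{"op": "step_arm", "data": {"steps": [[0,0,0,4,0,-1.7,0.35],[0,0,0,7,-0.1,-2.9,0.35],[0,0,0,11,-0.1,-4.6,0.35],[0,0,0,15,-0.2,-6.2,0.35],[0,0,0,15,-0.2,-6.2,0.35],[0,0,0,15,-0.2,-6.2,0.35],[0,0,0,13,-0.1,-5.4,0.35],[0,0,0,4,0,-1.7,0.35]]}}

```text
time_s: 30.25
ee_pos: [497.4, 243.8, 237.1]
ee_rot: [-178.5, -67.2, 68.6]
force: [0.3, 0.2, -1.3]
gripper_width: 41.0
gripper_force: 26.0
```

{"op": "step_arm", "data": {"steps": [[0,0,0,-5,5.3,-12.4,0.35],[0,0,0,-8.9,9.3,-21.7,0.35],[0,0,0,-10.6,11,-25.7,0.35],[0,0,0,-10.6,11,-25.7,0.35],[0,0,0,-10.6,11,-25.7,0.35],[0,0,0,-10.6,11,-25.7,0.35],[0,0,0,-8.9,9.3,-21.7,0.35],[0,0,0,-6,6.5,-15,0.35]]}}

```text
time_s: 31.25
ee_pos: [503.3, 40.4, 237.0]
ee_rot: [-178.2, -67.3, 68.2]
force: [-0.7, 0.2, -1.8]
gripper_width: 40.6
gripper_force: 26.0
```

Run:
```python
from h import *
import pickle
for i in range(3): F={n:cam(n) for n in ("top","scene","wrist")}
pickle.dump(F,open("p.pkl","wb"))
C=cur(); s=state(); g=C[:3,3]-19*C[:3,2]; print("grasp",g.round(1),s["ee_rot"].round(1),s["force"].round(1),s["gripper_width"],s["time_s"])
# bush top in earlier unobstructed top view
t=F["top"]; a=cv2.cvtColor(cv2.imread("pics/top0.png"),cv2.COLOR_BGR2GRAY)
for r in range(182,210,2): print(r,a[r,350:382].tolist())
D=gp([497,27,g[2]],68.4,67.3);
```

```text
grasp [497.1  26.7 245.4] [-178.4  -67.3   68.6] [ 0.5  1.  -2.1] 40.637616528691666 31.7
182 [139, 144, 174, 187, 187, 186, 184, 186, 186, 187, 187, 188, 186, 188, 186, 185, 183, 183, 184, 183, 182, 183, 183, 183, 184, 185, 180, 162, 166, 180, 186, 179]
184 [140, 161, 180, 186, 185, 185, 185, 186, 185, 183, 171, 161, 161, 159, 159, 176, 182, 183, 181, 181, 182, 183, 185, 186, 185, 184, 183, 182, 177, 166, 166, 180]
186 [152, 174, 184, 185, 186, 182, 170, 155, 135, 113, 101, 93, 101, 105, 115, 125, 129, 129, 128, 132, 147, 160, 171, 180, 184, 182, 171, 174, 181, 183, 181, 179]
188 [170, 181, 183, 184, 182, 165, 125, 97, 92, 95, 105, 119, 126, 131, 132, 125, 119, 114, 117, 118, 119, 117, 119, 136, 165, 181, 182, 183, 183, 183, 183, 183]
190 [183, 183, 185, 182, 164, 126, 96, 92, 96, 112, 126, 132, 132, 117, 99, 85, 77, 74, 75, 79, 91, 110, 117, 117, 132, 161, 179, 185, 182, 183, 182, 182]
192 [183, 181, 185, 180, 144, 102, 90, 85, 92, 117, 133, 134, 116, 84, 60, 60, 58, 63, 64, 65, 66, 84, 111, 121, 122, 142, 173, 184, 184, 184, 182, 183]
194 [182, 181, 182, 182, 166, 127, 93, 71, 81,
[... 519 characters left out ...]
8, 116, 115, 115, 127, 151, 171, 177, 176, 177, 178, 177, 177, 180]
202 [167, 163, 164, 167, 169, 167, 135, 92, 77, 72, 62, 58, 60, 71, 84, 93, 95, 94, 90, 90, 93, 123, 155, 170, 174, 175, 175, 175, 175, 175, 177, 175]
204 [155, 154, 154, 158, 161, 158, 157, 141, 111, 86, 73, 71, 70, 72, 70, 69, 69, 69, 76, 103, 136, 155, 162, 161, 161, 165, 167, 170, 172, 171, 171, 171]
206 [159, 155, 153, 153, 155, 154, 154, 155, 154, 151, 137, 124, 100, 88, 89, 98, 104, 116, 132, 144, 154, 154, 155, 156, 158, 161, 163, 165, 164, 164, 164, 166]
208 [158, 158, 155, 153, 154, 153, 152, 154, 158, 156, 160, 161, 157, 154, 154, 154, 157, 156, 154, 153, 154, 156, 154, 159, 162, 162, 163, 162, 163, 163, 163, 164]
```

{"op": "step_arm", "data": {"steps": [[0,0,0,-10,0.1,4.2,0.35],[0,0,0,-21,0.2,8.8,0.35],[0,0,0,-25,0.3,10.4,0.35],[0,0,0,-25,0.3,10.4,0.35],[0,0,0,-25,0.3,10.4,0.35],[0,0,0,-21,0.2,8.8,0.35],[0,0,0,-13,0.1,5.4,0.35],[0,0,0,-5,0,2.1,0.35]]}}

```text
time_s: 32.7
ee_pos: [503.0, 42.6, 80.1]
ee_rot: [-178.2, -67.4, 68.4]
force: [0.9, -0.4, -0.5]
gripper_width: 40.8
gripper_force: 26.0
```

{"op": "step_arm", "data": {"steps": [[0,0,0,-0.9,0,0.4,0.35],[0,0,0,-0.9,0,0.4,0.35],[0,0,0,-0.9,0,0.4,0.35],[0,0,0,0,0,0,0.35],[0,0,0,0,0,0,0.35],[0,0,0,0,0,0,0.35],[0,0,0,0,0,0,0.35],[0,0,0,0,0,0,0.35]]}}

```text
time_s: 33.7
ee_pos: [503.1, 42.5, 77.9]
ee_rot: [-178.4, -67.3, 68.5]
force: [0.4, -0.2, -0.2]
gripper_width: 40.8
gripper_force: 26.0
```

{"op": "step_arm", "data": {"steps": [[0,0,0,-1.4,0,0.6,0.35],[0,0,0,-1.4,0,0.6,0.35],[0,0,0,-1.4,0,0.6,0.35],[0,0,0,-1.4,0,0.6,0.35],[0,0,0,-0.9,0,0.4,0.35],[0,0,0,0,0,0,0.35],[0,0,0,0,0,0,0.35],[0,0,0,0,0,0,0.35]]}}

```text
time_s: 34.7
ee_pos: [503.1, 42.6, 70.9]
ee_rot: [-178.4, -67.3, 68.5]
force: [-1.1, 0.0, -1.0]
gripper_width: 40.7
gripper_force: 26.0
```

{"op": "step_arm", "data": {"steps": [[0,0,0,-0.7,0,0.3,0.35],[0,0,0,0,0,0,0.35],[0,0,0,-0.7,0,0.3,0.35],[0,0,0,0,0,0,0.35],[0,0,0,0,0,0,0.35],[0,0,0,0,0,0,0.35],[0,0,0,0,0,0,0.35],[0,0,0,0,0,0,0.35]]}}

```text
time_s: 35.7
ee_pos: [503.1, 42.6, 69.3]
ee_rot: [-178.4, -67.3, 68.5]
force: [-0.4, 0.5, -0.8]
gripper_width: 40.9
gripper_force: 26.0
```

{"op": "step_arm", "data": {"steps": [[0,0,0,-0.5,0,0.2,0.35],[0,0,0,0,0,0,0.35],[0,0,0,-0.5,0,0.2,0.35],[0,0,0,0,0,0,0.35],[0,0,0,-0.5,0,0.2,0.35],[0,0,0,0,0,0,0.35],[0,0,0,0,0,0,0.35],[0,0,0,0,0,0,0.35]]}}

```text
time_s: 36.7
ee_pos: [503.1, 42.7, 68.1]
ee_rot: [-178.4, -67.4, 68.6]
force: [-1.2, -1.2, 3.5]
gripper_width: 40.8
gripper_force: 26.0
```

{"op": "step_arm", "data": {"steps": [[0,0,0,0.3,0,-0.1,0.4],[0,0,0,0,0,0,0.5],[0,0,0,0,0,0,0.6],[0,0,0,0,0,0,0.8],[0,0,0,0,0,0,1],[0,0,0,0,0,0,1],[0,0,0,0,0,0,1],[0,0,0,0,0,0,1]]}}

```text
time_s: 37.7
ee_pos: [503.0, 42.6, 68.0]
ee_rot: [-178.4, -67.3, 68.5]
force: [0.1, 0.7, 0.3]
gripper_width: 91.0
gripper_force: 0.0
```

{"op": "step_arm", "data": {"steps": [[0,0,0,0,0,0,1],[0,0,0,0,0,-6,1],[0,0,0,0,0,-12,1],[0,0,0,0,0,-18,1],[0,0,0,0,0,-24,1],[0,0,0,0,0,-24,1],[0,0,0,0,0,-20,1],[0,0,0,0,0,-10,1]]}}

```text
time_s: 38.7
ee_pos: [467.4, -58.0, 112.4]
ee_rot: [-178.5, -67.3, 68.6]
force: [1.1, 1.0, -1.1]
gripper_width: 90.9
gripper_force: 0.0
```

Run:
```python
from h import *
for i in range(3): t=cam("top")
s=state(); print(s["time_s"],s["ee_pos"].round(1),s["force"].round(1),s["gripper_width"])
sc=cam("scene")
a=cv2.imread("pics/top0.png"); d=cv2.absdiff(a,t["image"]).max(2)
print("bush now/then diff",d[184:206,354:376].mean(),"pot",d[174:190,335:351].mean(),"bolt",d[170:186,376:390].mean())
print("bush",at(t,(367,194),90).round(1))
u,v=px(t,[497,26,0]);u2,v2=px(t,[497,26,135]); print((u,v),(u2,v2))
g=cv2.cvtColor(t["image"],cv2.COLOR_BGR2GRAY); v0,u0=int(v2)-16,int(u2)-18
n=cv2.absdiff(g,cv2.cvtColor(a,cv2.COLOR_BGR2GRAY))[v0:v0+34,u0:u0+36]
for r in range(0,34,2): print(v0+r,''.join(f"{x:4d}" for x in g[v0+r,u0:u0+36:2]))
# upright check in scene: bright column centre per height
gs=cv2.cvtColor(sc["image"],cv2.COLOR_BGR2GRAY)
for z in (10,40,70,90,117,130):
    p=px(sc,[497.3,26,z]); r=int(round(p[1])); print(z,p.round(1),gs[r,int(p[0])-11:int(p[0])+12].tolist())
```

```text
38.85 [467.4 -56.6 112. ] [ 0.1 -1.3  0.7] 91.3596366513064
bush now/then diff 4.650826446280992 pot 5.09375 bolt 5.205357142857143
bush [604.7 -14.8  90. ]
(np.float64(350.1836588626035), np.float64(234.11531239965547)) (np.float64(354.02588217517655), np.float64(230.14530460123802))
214  170 169 170 168 164 170 169 164 162 152 164 169 172 172 172 173 176 177
216  177 177 175 172 173 174 167 153 155 148 165 174 176 178 181 179 180 182
218  178 176 174 168 166 163 158 158 164 156 163 167 179 172 176 182 178 178
220  170 166 162 157 162 158 158 159 161 168 169 172 175 168 174 174 178 172
222  162 160 162 160 142  97  95  99 114 176 179 176 173 167 167 167 168 167
224  163 161 159 156 107  88  87  93 104 144 181 179 172 164 163 162 163 164
226  169 169 173 139  87  92 125 156 177 172 166 182 179 177 174 165 160 161
228  176 177 178 142  91 123 178 157 173 181 188 173 181 184 178 168 160 163
230  183 182 183 150  95 169 185 179 158 173 197 187 175 180 177 169 160 161
232  185 187 184 179 104 178 191 191 180 177 201 196 173 176 171 163 157 157
234  184 188 182 181 105 167 198 186 201 208
[... 587 characters left out ...]
118, 123, 160, 172, 173, 175, 180]
40 [352.4 196.5] [128, 147, 148, 151, 154, 156, 140, 109, 106, 102, 110, 115, 118, 128, 124, 123, 123, 122, 135, 167, 169, 166, 171]
70 [352.8 188.8] [124, 177, 187, 183, 182, 182, 172, 120, 102, 107, 114, 114, 120, 127, 132, 135, 136, 135, 145, 162, 147, 113, 87]
90 [353.1 183.6] [176, 185, 186, 190, 189, 179, 130, 103, 109, 124, 134, 139, 138, 146, 159, 157, 152, 146, 158, 160, 161, 154, 157]
117 [353.5 176.6] [155, 177, 184, 185, 185, 182, 186, 186, 180, 154, 131, 135, 157, 169, 165, 165, 180, 187, 186, 185, 185, 182, 179]
130 [353.7 173.1] [126, 148, 156, 164, 166, 170, 176, 177, 181, 183, 181, 158, 140, 158, 183, 188, 185, 183, 183, 180, 184, 185, 179]
```

The bottle stands upright where predicted: body, collar and nozzle all sit at column ≈353 in the scene view. It is about 115 mm centre to centre from the bush. The bush, pot and bolt haven't moved, and the gripper is clear.

```bash
python3 -c "
from workcell import *
print(job_done())"
```

```text
the job is handed in; nothing more can be done
None
```

The job is handed in at about 39 s: the bottle was stood on the bench, regripped higher and pressed upright into the mixer cup on its stop at about 11–12 N for over 2 s. It now stands upright and released, about 70 mm clear of the bush, and the bush, pot and bolt have not moved.

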